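# Slide a tin along the backboard into its corner

### The arm

A 6-joint arm with a two-finger parallel gripper is mounted at the origin on the work surface. World frame = base frame: x ahead of the robot, y to its left, z up, the work surface at z = 0. Lengths are in m, angles in rad, forces in N, time in s.
With the tool pointing down it reaches from about 0.325 to 0.9 m from the base axis. Payload 6.1 kg.
Tool frame: the origin (TCP) lies at the very end of the fingers, on their centre line; the grasp point (between the pads) lies ctrl.grip_point_offset behind it (ctrl.grip_point_offset is the distance from the TCP to the grasp point, in m); z points along the fingers, y is the line along which they close (so a half turn about z gives the same grasp; the last joint's range is limited). The gripper opens to 85 mm and grips with 20 to 120 N. Pads are 22 mm wide; open, the fingers measure 114 mm over their backs; the gripper's body (76 mm by 85 mm) begins 54 mm behind the grasp point. The pads swing forward as they close: fully open they stand 13 mm farther back than shut.
Start: joints at [-1.443, 0.22, 1.526, -0, 1.395, -0.126], TCP at [0.157, -0.605, 0.192] pointing down, gripper open.
Joint ranges: [-2.98, 2.98], [-0.91, 2.08], [0.09, 2.57], [-1.24, 4.39], [0.2, 2.65], [-2.68, 2.68]. Speed limits (rad/s): [2.57, 2.57, 3.01, 3.14, 3.14, 3.14].

### API

Orientations are given as [roll, pitch, yaw] about the fixed x, y, z axes, in that order (R = Rz(yaw) Ry(pitch) Rx(roll)).
In Python, from plant import ctrl gives the robot as it stands.
- The arm moves only by the tool send_rows, never from a script. Its argument "deltas" is a list of rows, each a list of 2 entries, a list of its own where there are three numbers: the shift along the world's x, y, z in mm, then the turn, a rotation vector about the world's x, y, z in degrees. A call has exactly 10 rows; each row is the pose to reach, as a shift and turn from the pose commanded when the call began; what a row does not reach only later rows make up. A row lasts 1/10 s, in which the tool goes at most 50 mm and 8.59 degrees, less where a joint would pass 70% of its speed; a pose out of reach is approached as far as the arm can. A call with a gripper value outside its range is refused whole. "fingers" is the finger opening in mm, from 0 to 85.4, set as the call begins (left out, the last holds). The fingers move at their own pace and stop on an object; the grip force is fixed at half the most. Time passes only in rows, so rows that repeat a pose let the fingers close, or fill a call up. It gives the time, the measured TCP pose, the force, the opening and the grip force at its end, in the units of the state.
- ctrl.sense(): the state, without advancing time (a new reading comes with each control period).
- ctrl.snapshot(name): name is "side" or "top"; returns the picture (384x512x3 uint8, blue, green, red); there is no depth.
- ctrl.camera_info(name): a dict with "K" (3x3 intrinsics, pixels), "k1" (the pictures are not rectified: a ray, as slopes to the right and down, at radius r is drawn at 1 + k1 r^2 times it, then the intrinsics apply), "R" (3x3) and "t" (3): a world point X has camera coordinates R X + t. Camera axes: x right, y down, z forward; pixel columns grow to the right and rows downward; lengths in m; the calibration is good to about 2 mm. A picture is of the moment at which its call begins. camera_info takes no time and is no camera call.
- ctrl.hand_in(): hands the job in; it is judged then, once.
The state is a dict: "clock": time; "q": joint angles; "joint_vel": joint speeds; "joint_torque": joint torques, N m; "tool_pos": TCP position; "eef_rot": TCP orientation; "ft_force": force on the tool from outside, world axes, zero at the start; "wrist_torque": the same for the moment, N m; "gripper_width": finger opening in m; "finger_force": force on a finger pad.
Only numpy, scipy, OpenCV 4.12 (cv2) and the standard library are available. Lean on these libraries where they do the work, as an engineer would, in place of code of your own. Each camera call takes 0.05 s, during which the arm holds its last target. There are 200 camera calls.

### The job

Put the round tin away in the corner of the bench where the wooden backboard meets the end block. Push it across the bench against the backboard while it is still well short of the end block, slide it along the backboard without letting it stray from it, and press it home against the end block, firmly enough to seat it but gently enough not to dent its thin metal. Leave it standing there in contact with both, and leave the other things on the bench alone.

Things in the scene. Friction and masses are not known exactly. Their poses are not given: they have to be found in the camera images.
- tin: Loose closed round metal tin, paper band, upright; 92 mm across, 72 mm high, 0.28 to 0.88 kg, too wide to grasp: push it. Origin: centre of its underside, z up. Slides against 1 to 8 N of friction. Dents above 12 N against backboard or end block, or 25 N from the gripper. Pressed home: at least 4 N on the end block for 0.2 s: push some 7 N beyond the sliding friction.
- backboard: Straight wooden board fixed on the bench beyond the tin, 700 mm long, 30 mm thick, 55 mm high. Origin: middle of its robot-side face, at bench height. y runs along the board, x points from that face into the board, away from the robot: the tin, on the -x side, touches it when its centre is at x = -46 mm here.
- endblock: Solid wooden block fixed square to the backboard near its left or right end (varies), standing out 120 mm towards the robot; 40 mm thick along the board, 55 mm high. Origin: on the backboard's face, mid-thickness, at bench height; axes as the backboard's. The tin goes on the side facing the board's middle and touches when its centre is 66 mm along y from this origin.
- partsbin: Bystander: open grey plastic bin with bolts, 110 mm by 90 mm (along the board) by 50 mm high, loose, standing 10 mm off the backboard at the other end from the end block. Origin: on the backboard face, level with the middle of the bin, at bench height. Leave alone.
- jar: Bystander: glass jar with a steel lid, 70 mm in diameter, 85 mm high, standing to the left, nearer the robot than the backboard. Origin: centre of its underside. Leave alone.
- wrench: Bystander: steel wrench lying on the bench to the right, nearer the robot than the backboard. Origin: underside, about its middle. Leave alone.
There are look-alikes about, which are no part of the job. What is shaped like the tin but blue is not meant.

How it is judged:
By the outcome, as a careful person would: the job done as asked, in the order asked, and still so for the second after the job is handed in, with the robot touching nothing.
It also fails if it takes over 64 s, if anything falls off the work surface, if the arm or the gripper's body presses on something with over 40 N, if the wrist force passes 120 N, or if a joint passes its speed limit or range.

## Working session

There is one attempt and no reset: what is moved stays moved. The work goes in short steps, Python scripts to look and compute and a tool call to move; the robot and the scene stay as the last step left them, time stands still between calls to the robot, and variables do not carry over. Pictures are saved under pics/ and viewed, at most 10 in all, crops included, and the job is handed in when it is done.

Besides the shell and the picture viewer there is one more tool, called after ">>>" in YAML: its name, and indented under it one key for each argument. send_rows: Moves the arm, as the interface text tells. Its arguments: {"type":"object","properties":{"deltas":{"type":"array"},"fingers":{"type":"number"}},"required":["deltas"]}

```bash
mkdir -p pics; ls; cat > h.py <<'E'
import numpy as np, cv2
from plant import ctrl
def px2w(cam,uv,z):
    i=ctrl.camera_info(cam);K=np.array(i["K"],float);R=np.array(i["R"]);t=np.array(i["t"])
    uv=np.array(uv,float).reshape(-1,1,2)
    n=cv2.undistortPoints(uv,K,np.array([i["k1"],0,0,0.])).reshape(-1,2)
    d=np.c_[n,np.ones(len(n))]@R; c=-R.T@t
    return c+d*((z-c[2])/d[:,2])[:,None]
E
python3 - <<'E'
from h import *
for n in("top","side"):
    cv2.imwrite(f"pics/{n}0.png",ctrl.snapshot(n)); i=ctrl.camera_info(n); print(n,-np.array(i["R"]).T@np.array(i["t"]))
print(ctrl.sense())
E
```

```text
pics
top [ 0.50645589 -0.01209885  1.33323097]
side [0.49332627 1.08928353 0.71581091]
{'clock': 0.1, 'q': array([-1.44310982e+00,  2.21161747e-01,  1.52751812e+00, -4.37577255e-06,
        1.39472952e+00, -1.26074463e-01]), 'joint_vel': array([-0.00066159, -0.00198175, -0.0004195 ,  0.0011014 , -0.00045418,
       -0.00031871]), 'joint_torque': array([ 8.10117926e-04, -4.98244286e+01, -3.90548694e+01, -3.49102884e-04,
        5.67700452e-03,  5.39400929e-06]), 'tool_pos': array([ 0.15683254, -0.60434662,  0.19118841]), 'eef_rot': array([-3.13978980e+00, -2.24164431e-04,  2.53761541e-01]), 'ft_force': array([ 0.06465156, -0.55010875,  0.37234011]), 'wrist_torque': array([-0.02936338,  0.04721319, -0.03120639]), 'finger_force': 0.0, 'gripper_width': 0.08538611522758467}
```

View pics/top0.png

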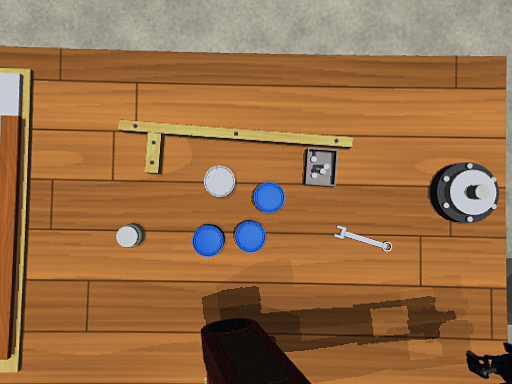

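View pics/side0.png

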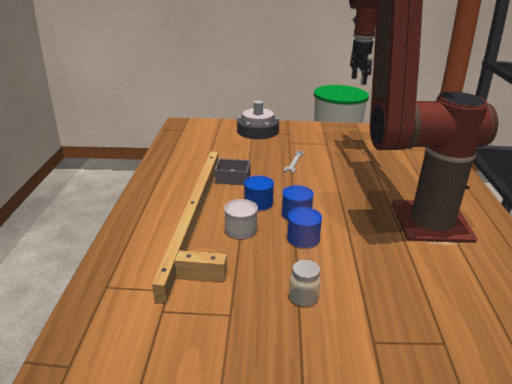

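The top picture shows the pale tin at (220,181), three blue look-alikes at (268,197), (208,240) and (249,236), the end block at the left (152,152) and the backboard from (120,126) to (352,142). The tin meant is the non-blue one with the pale band; I'll confirm it with a crop and measure.

```bash
python3 - <<'E'
from h import *
im=cv2.imread("pics/top0.png"); cv2.imwrite("pics/crop.png",cv2.resize(im[110:260,105:365],None,fx=3,fy=3,interpolation=cv2.INTER_CUBIC))
hsv=cv2.cvtColor(im,cv2.COLOR_BGR2HSV)
def cir(mask,z,n):
    c=max(cv2.findContours(mask.astype(np.uint8),0,cv2.CHAIN_APPROX_NONE)[0],key=cv2.contourArea)
    (u,v),r=cv2.minEnclosingCircle(c); print(n,u,v,r,px2w("top",[[u,v],[u+r,v],[u-r,v]],z).round(4).tolist())
m=np.zeros(im.shape[:2],bool)
w=(hsv[...,1]<60)&(hsv[...,2]>130)
for n,(x,y),z in[("tin",(220,181),.072),("jar",(127,236),.085)]:
    k=m.copy();k[y-22:y+22,x-22:x+22]=1;cir(k&w,z,n)
b=(hsv[...,0]>100)&(hsv[...,0]<130)&(hsv[...,1]>120)
for x,y in[(268,197),(208,240),(249,236)]:
    k=m.copy();k[y-19:y+19,x-19:x+19]=1;cir(k&b,.072,"blue")
E
```

```text
tin 218.7455291748047 180.70089721679688 15.751032829284668 [[0.569, 0.074, 0.072], [0.5698, 0.0278, 0.072], [0.5682, 0.1202, 0.072]]
jar 126.77586364746094 236.77586364746094 11.1277494430542 [[0.4022, 0.3336, 0.085], [0.4026, 0.3019, 0.085], [0.4017, 0.3652, 0.085]]
blue 268.6086120605469 196.86065673828125 15.708391189575195 [[0.5242, -0.0732, 0.072], [0.525, -0.1193, 0.072], [0.5233, -0.0271, 0.072]]
blue 208.05555725097656 239.94444274902344 16.47922706604004 [[0.3954, 0.1016, 0.072], [0.3961, 0.0536, 0.072], [0.3946, 0.1496, 0.072]]
blue 249.5 236.0 16.07025718688965 [[0.4088, -0.0191, 0.072], [0.4096, -0.0661, 0.072], [0.408, 0.0278, 0.072]]
```

View pics/crop.png

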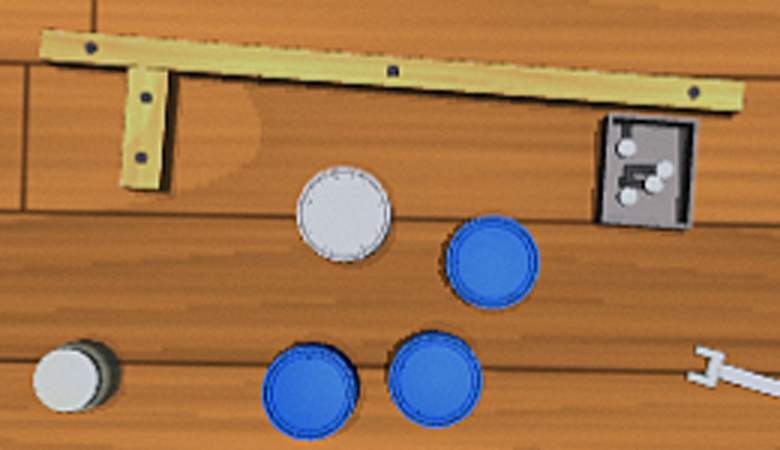

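The crop confirms the pale tin at crop (343,214) as the only non-blue one (92 mm across as measured). The floor near the end block looks slightly different (crop ~(215,125)), so friction may change there. Now the board and block.

```bash
python3 - <<'E'
from h import *
im=cv2.imread("pics/top0.png")
hsv=cv2.cvtColor(im,cv2.COLOR_BGR2HSV)
f=lambda c:np.array(c)/3+[[105,110]]-1/3
print("bolts",px2w("top",f([(91,47),(393,71),(694,92)]),.055).round(4).tolist())
print("eb bolts",px2w("top",f([(146,97),(141,157)]),.055).round(4).tolist())
eb=px2w("top",f([(128,67),(121,187),(159,189),(168,72)]),.055);print("eb corners",eb.round(4).tolist())
print("bin",px2w("top",f([(604,114),(698,120),(692,229),(599,221)]),.05).round(4).tolist())
# back edge: first yellow px per column
y=(hsv[...,0]>20)&(hsv[...,0]<35)&(hsv[...,1]>60)&(hsv[...,2]>120)
us=np.arange(123,350);b=np.array([[u,110+np.argmax(y[110:170,u])-.5] for u in us])
w=px2w("top",b,.055);
for _ in range(3):
    p=np.polyfit(w[:,1],w[:,0],1);e=abs(w[:,0]-np.polyval(p,w[:,1]));w=w[e<.004]
print("back edge x=",p,len(w))
fr=np.array([[u,110+len(y[110:170,u])-1-np.argmax(y[110:170,u][::-1])+.5] for u in range(175,300)])
w=px2w("top",fr,.055);p=np.polyfit(w[:,1],w[:,0],1);print("front top edge",p)
print(ctrl.grip_point_offset)
E
```

```text
bolts [[0.73, 0.3268, 0.055], [0.7124, 0.0275, 0.055], [0.6967, -0.2723, 0.055]]
eb bolts [[0.6815, 0.2716, 0.055], [0.6218, 0.2751, 0.055]]
eb corners [[0.7109, 0.29, 0.055], [0.5917, 0.294, 0.055], [0.5904, 0.2566, 0.055], [0.7068, 0.2505, 0.055]]
bin [[0.6739, -0.1839, 0.05], [0.6694, -0.2776, 0.05], [0.5605, -0.2729, 0.05], [0.5668, -0.1804, 0.05]]
back edge x= [0.05471988 0.72536648] 221
front top edge [0.05327513 0.69620849]
0.0187
```

>>> send_rows:
  deltas:
    - [[10, 20, 1], [0, 0, -2]]
    - [[31, 62, 2], [0, 0, -4]]
    - [[52, 105, 3], [0, 0, -6]]
    - [[73, 147, 4], [0, 0, -8]]
    - [[94, 190, 5], [0, 0, -10]]
    - [[115, 232, 6], [0, 0, -12]]
    - [[136, 275, 7], [0, 0, -14]]
    - [[157, 317, 8], [0, 0, -15.5]]
    - [[178, 360, 9], [0, 0, -17]]
    - [[199, 402, 9], [0, 0, -17.6]]
  fingers: 0

```text
clock: 1.1
tool_pos: [0.3562, -0.2011, 0.2012]
eef_rot: [3.141, -0.0, -0.055]
ft_force: [1.3, -0.2, -0.2]
gripper_width: 0.0001
finger_force: 0.0
```

>>> send_rows:
  deltas:
    - [[21, 42, 0], [0, 0, 0]]
    - [[42, 84, 0], [0, 0, 0]]
    - [[63, 127, 0], [0, 0, 0]]
    - [[84, 169, 0], [0, 0, 0]]
    - [[105, 211, 0], [0, 0, 0]]
    - [[126, 250, 0], [0, 0, 0]]
    - [[136, 275, 0], [0, 0, 0]]
    - [[139, 281, 0], [0, 0, 0]]
    - [[139, 281, -20], [0, 0, 0]]
    - [[139, 281, -60], [0, 0, 0]]

```text
clock: 2.1
tool_pos: [0.4976, 0.0777, 0.1437]
eef_rot: [3.141, -0.007, -0.053]
ft_force: [0.9, -0.3, 0.4]
gripper_width: -0.0001
finger_force: 0.0
```

>>> send_rows:
  deltas:
    - [[0, 0, -20], [0, 0, 0]]
    - [[0, 0, -45], [0, 0, 0]]
    - [[0, 0, -70], [0, 0, 0]]
    - [[0, 0, -92], [0, 0, 0]]
    - [[0, 0, -108], [0, 0, 0]]
    - [[0, 0, -115], [0, 0, 0]]
    - [[0, 0, -115], [0, 0, 0]]
    - [[0, 0, -115], [0, 0, 0]]
    - [[0, 0, -115], [0, 0, 0]]
    - [[0, 0, -115], [0, 0, 0]]

```text
clock: 3.1
tool_pos: [0.4958, 0.078, 0.0273]
eef_rot: [-3.142, -0.002, -0.053]
ft_force: [-0.7, 0.7, 0.4]
gripper_width: 0.0003
finger_force: 0.0
```

```bash
python3 - <<'E'
from h import *
s=ctrl.sense();print(s["tool_pos"],s["ft_force"])
a=ctrl.snapshot("top")[110:260,105:365];b=ctrl.snapshot("side")[120:300,140:360]
cv2.imwrite("pics/c2.png",np.vstack([cv2.resize(a,(520,300)),cv2.resize(b,(520,300))]))
E
```

```text
[0.49581285 0.0779843  0.02725433] [-0.69837158  0.67553902  0.42685745]
```

View pics/c2.png

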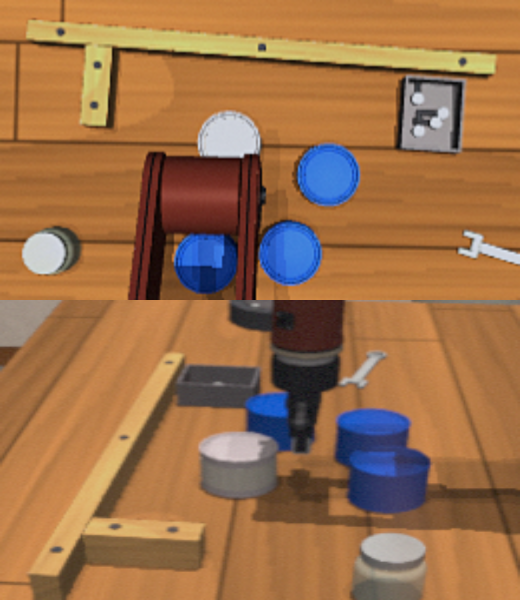

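The fingers stand behind the pale tin (upper view, tin at (229,140)), clear of the blue ones. Push toward the board.

>>> send_rows:
  deltas:
    - [[6, 0, 0], [0, 0, 0]]
    - [[12, -1, 0], [0, 0, 0]]
    - [[17, -1, 0], [0, 0, 0]]
    - [[22, -1, 0], [0, 0, 0]]
    - [[28, -2, 0], [0, 0, 0]]
    - [[34, -2, 0], [0, 0, 0]]
    - [[40, -2, 0], [0, 0, 0]]
    - [[46, -3, 0], [0, 0, 0]]
    - [[52, -3, 0], [0, 0, 0]]
    - [[58, -3, 0], [0, 0, 0]]

```text
clock: 4.2
tool_pos: [0.5516, 0.0752, 0.0257]
eef_rot: [3.141, 0.004, -0.053]
ft_force: [-5.7, 0.3, 4.6]
gripper_width: 0.0001
finger_force: 3.2
```

```bash
cat >> h.py <<'E'
def tin():
    im=ctrl.snapshot("side"); cv2.imwrite("/tmp/s.png",im); t=ctrl.snapshot("top")
    hsv=cv2.cvtColor(t,cv2.COLOR_BGR2HSV); w=((hsv[...,1]<60)&(hsv[...,2]>130)).astype(np.uint8)
    w[:120]=0;w[215:]=0;w[:,:140]=0;w[:,300:]=0
    c=max(cv2.findContours(w,0,cv2.CHAIN_APPROX_NONE)[0],key=cv2.contourArea)
    W=px2w("top",c.reshape(-1,2),.072)[:,:2]
    from scipy.optimize import least_squares
    r=least_squares(lambda p:np.hypot(*(W-p).T)-.0455,W.mean(0)+[-.005,0],loss="soft_l1",f_scale=.002)
    x,y=r.x; print("tin",r.x.round(4),"cost",r.cost,len(W),"area",w.sum(),"gap to board mm",((.696+.0545*y-x)/1.0015-.046)*1e3,"to block",(.273-.066-y)*1e3+(x-.65)*-54.5)
    s=ctrl.sense();print(s["clock"],s["tool_pos"].round(4),s["ft_force"].round(2))
E
python3 -c "
from h import *;tin()"
```

```text
tin [0.6055 0.0711] cost 0.0007722530951942713 56 area 207 gap to board mm 48.23439764975064 to block 138.33452531075082
4.3 [0.5529 0.0751 0.0258] [-2.12  0.05  0.16]
```

>>> send_rows:
  deltas:
    - [[4, 0, 0], [0, 0, 0]]
    - [[8, 0, 0], [0, 0, 0]]
    - [[12, -1, 0], [0, 0, 0]]
    - [[16, -1, 0], [0, 0, 0]]
    - [[20, -1, 0], [0, 0, 0]]
    - [[23, -1, 0], [0, 0, 0]]
    - [[26, -1, 0], [0, 0, 0]]
    - [[29, -2, 0], [0, 0, 0]]
    - [[32, -2, 0], [0, 0, 0]]
    - [[34, -2, 0], [0, 0, 0]]

```text
clock: 5.3
tool_pos: [0.5872, 0.073, 0.0262]
eef_rot: [3.142, -0.0, -0.053]
ft_force: [-3.2, 0.3, 1.5]
gripper_width: -0.0
finger_force: 1.7
```

```bash
python3 -c "
from h import *;tin()"
```

```text
tin [0.6406 0.0702] cost 0.00034255190603598335 44 area 112 gap to board mm 13.151366205395268 to block 137.3438625067696
5.4 [0.5875 0.073  0.0263] [-1.96 -0.85 -1.02]
```

>>> send_rows:
  deltas:
    - [[1, 0, 0], [0, 0, 0]]
    - [[2, 0, 0], [0, 0, 0]]
    - [[3, 0, 0], [0, 0, 0]]
    - [[4, 0, 0], [0, 0, 0]]
    - [[5, 0, 0], [0, 0, 0]]
    - [[5.5, 0, 0], [0, 0, 0]]
    - [[6, 0, 0], [0, 0, 0]]
    - [[6.5, 0, 0], [0, 0, 0]]
    - [[7, 0, 0], [0, 0, 0]]
    - [[7.5, 0, 0], [0, 0, 0]]

```text
clock: 6.4
tool_pos: [0.5945, 0.073, 0.0262]
eef_rot: [3.142, 0.0, -0.053]
ft_force: [-3.8, 0.3, -0.4]
gripper_width: 0.0001
finger_force: 1.7
```

>>> send_rows:
  deltas:
    - [[0.4, 0, 0], [0, 0, 0]]
    - [[0.8, 0, 0], [0, 0, 0]]
    - [[1.2, 0, 0], [0, 0, 0]]
    - [[1.6, 0, 0], [0, 0, 0]]
    - [[2, 0, 0], [0, 0, 0]]
    - [[2, 0, 0], [0, 0, 0]]
    - [[2, 0, 0], [0, 0, 0]]
    - [[2, 0, 0], [0, 0, 0]]
    - [[2, 0, 0], [0, 0, 0]]
    - [[2, 0, 0], [0, 0, 0]]

```text
clock: 7.4
tool_pos: [0.5965, 0.073, 0.0262]
eef_rot: [-3.142, -0.0, -0.053]
ft_force: [-3.2, 0.6, -0.4]
gripper_width: -0.0
finger_force: 1.3
```

>>> send_rows:
  deltas:
    - [[0.3, 0, 0], [0, 0, 0]]
    - [[0.6, 0, 0], [0, 0, 0]]
    - [[0.9, 0, 0], [0, 0, 0]]
    - [[1.2, 0, 0], [0, 0, 0]]
    - [[1.5, 0, 0], [0, 0, 0]]
    - [[1.8, 0, 0], [0, 0, 0]]
    - [[2.1, 0, 0], [0, 0, 0]]
    - [[2.4, 0, 0], [0, 0, 0]]
    - [[2.7, 0, 0], [0, 0, 0]]
    - [[3, 0, 0], [0, 0, 0]]

```text
clock: 8.4
tool_pos: [0.5975, 0.0731, 0.0258]
eef_rot: [3.141, 0.004, -0.053]
ft_force: [-10.3, 0.2, 4.9]
gripper_width: -0.0002
finger_force: 5.1
```

```bash
python3 -c "
from h import *;tin()"
```

```text
tin [0.6507 0.0702] cost 0.00014489040889303743 35 area 67 gap to board mm 3.085159733130581 to block 136.74204509333651
8.5 [0.5975 0.0731 0.0258] [-8.91  0.69  4.79]
```

Board contact: the tool lags its command by 2 mm and the force rose to ~10 N (friction 3–4 N). Retreat, lift, and go to the right side of the tin with the finger face turned 15° toward the board.

>>> send_rows:
  deltas:
    - [[-5, 0, 0], [0, 0, 0]]
    - [[-20, 0, 0], [0, 0, 0]]
    - [[-40, 0, 0], [0, 0, 0]]
    - [[-45, 0, 15], [0, 0, 0]]
    - [[-45, 0, 50], [0, 0, 0]]
    - [[-45, 0, 90], [0, 0, 0]]
    - [[-45, -10, 110], [0, 0, 8]]
    - [[-30, -30, 114], [0, 0, 16]]
    - [[0, -50, 114], [0, 0, 24]]
    - [[20, -65, 114], [0, 0, 32]]

```text
clock: 9.5
tool_pos: [0.6225, 0.0066, 0.142]
eef_rot: [3.138, -0.005, 0.51]
ft_force: [-0.8, 0.5, -0.3]
gripper_width: 0.0001
finger_force: 0.0
```

>>> send_rows:
  deltas:
    - [[8, -3, 0], [0, 0, 8]]
    - [[15, -7, 0], [0, 0, 16]]
    - [[15, -7, 0], [0, 0, 24]]
    - [[15, -7, 0], [0, 0, 32]]
    - [[15, -7, 0], [0, 0, 39]]
    - [[15, -7, 0], [0, 0, 43]]
    - [[15, -7, 0], [0, 0, 43]]
    - [[15, -7, 0], [0, 0, 43]]
    - [[15, -7, 0], [0, 0, 43]]
    - [[15, -7, 0], [0, 0, 43]]

```text
clock: 10.5
tool_pos: [0.6346, 0.001, 0.1403]
eef_rot: [3.141, -0.0, 1.255]
ft_force: [-0.3, 0.1, -0.3]
gripper_width: -0.0001
finger_force: 0.0
```

```bash
python3 - <<'E'
from h import *;tin()
print(ctrl.sense()["eef_rot"])
a=ctrl.snapshot("top")[110:260,105:365];b=ctrl.snapshot("side")[120:300,140:360]
cv2.imwrite("pics/c3.png",np.vstack([cv2.resize(a,(520,300)),cv2.resize(b,(520,300))]))
E
```

```text
tin [0.593  0.0371] cost 0.0005839884710571094 41 area 129 gap to board mm 58.874252420866775 to block 173.01045520182623
10.6 [0.6345 0.001  0.1402] [-0.52  0.36  0.12]
[ 3.14139771e+00 -3.37780061e-05  1.25509339e+00]
```

View pics/c3.png

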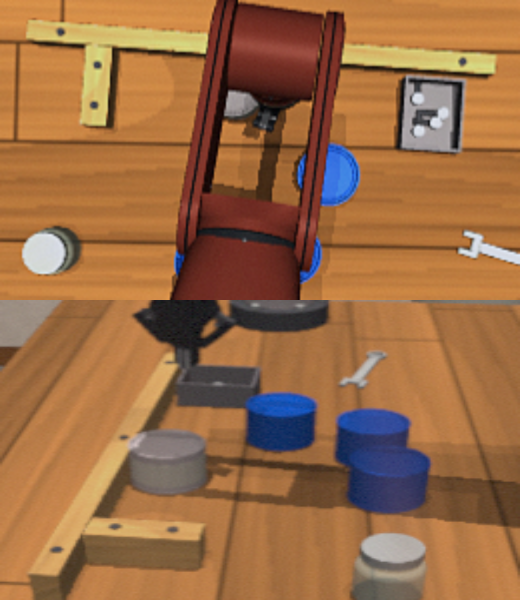

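The side view shows the tin upright against the backboard (crop lid centre ≈ (168,447)), well short of the end block, with the gripper clear to its right. Check its position from that view.

```bash
python3 - <<'E'
from h import *
f=lambda x,y:(140+x*220/520,120+(y-300)*.6)
print(px2w("side",[f(168,447),f(129,447),f(208,447),f(238,450)],.072).round(4))
E
```

```text
[[0.6492 0.088  0.072 ]
 [0.6945 0.0911 0.072 ]
 [0.6028 0.0847 0.072 ]
 [0.5674 0.0914 0.072 ]]
```

>>> send_rows:
  deltas:
    - [[0, -3, -20], [0, 0, 0]]
    - [[0, -3, -45], [0, 0, 0]]
    - [[0, -3, -70], [0, 0, 0]]
    - [[0, -3, -92], [0, 0, 0]]
    - [[0, -3, -108], [0, 0, 0]]
    - [[0, -3, -114], [0, 0, 0]]
    - [[0, -1, -114], [0, 0, 0]]
    - [[0, 2, -114], [0, 0, 0]]
    - [[0, 4, -114], [0, 0, 0]]
    - [[0, 5, -114], [0, 0, 0]]

```text
clock: 11.7
tool_pos: [0.6354, 0.0063, 0.0275]
eef_rot: [3.14, -0.0, 1.256]
ft_force: [0.0, -0.2, -0.2]
gripper_width: 0.0001
finger_force: 0.0
```

>>> send_rows:
  deltas:
    - [[0, 2, 0], [0, 0, 0]]
    - [[0, 4, 0], [0, 0, 0]]
    - [[0, 6, 0], [0, 0, 0]]
    - [[0, 8, 0], [0, 0, 0]]
    - [[0.5, 10, 0], [0, 0, 0]]
    - [[0.6, 12, 0], [0, 0, 0]]
    - [[0.8, 14, 0], [0, 0, 0]]
    - [[0.9, 16, 0], [0, 0, 0]]
    - [[1, 18, 0], [0, 0, 0]]
    - [[1.1, 20, 0], [0, 0, 0]]

```text
clock: 12.7
tool_pos: [0.6336, 0.0239, 0.026]
eef_rot: [-3.138, 0.004, 1.256]
ft_force: [-7.9, -9.7, 7.0]
gripper_width: 0.0001
finger_force: 5.9
```

```bash
python3 - <<'E'
from h import *
print(ctrl.sense()["tool_pos"],ctrl.sense()["ft_force"])
a=ctrl.snapshot("top")[110:260,105:365];b=ctrl.snapshot("side")[120:300,140:360]
cv2.imwrite("pics/c4.png",np.vstack([cv2.resize(a,(520,300)),cv2.resize(b,(520,300))]))
E
```

```text
[0.6336448  0.02391912 0.02604224] [-7.94778057 -9.69574663  6.95608908]
```

View pics/c4.png

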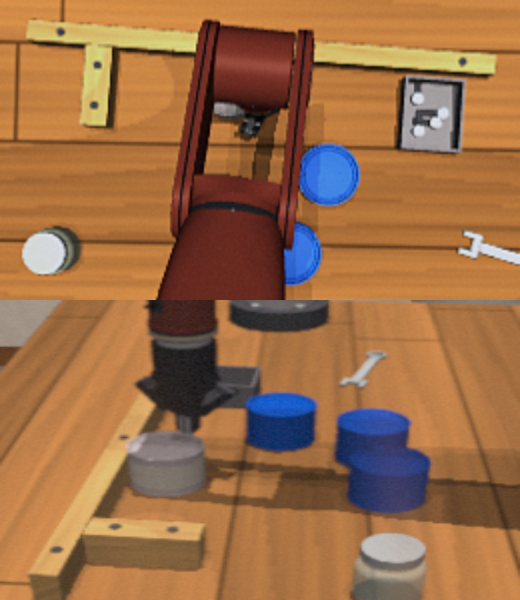

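Contact made; the force direction shows finger friction presses the tin into the board (~7 N). I'll back off slightly and cut the tilt to 5° to keep the board load low while sliding.

>>> send_rows:
  deltas:
    - [[-1, -4, 0], [0, 0, 0]]
    - [[-1, -10, 0], [0, 0, 0]]
    - [[3, -12, 0], [0, 0, 5]]
    - [[9, -12, 0], [0, 0, 10]]
    - [[9, -11, 0], [0, 0, 10]]
    - [[9, -9, 0], [0, 0, 10]]
    - [[9, -7, 0], [0, 0, 10]]
    - [[9, -5, 0], [0, 0, 10]]
    - [[9, -3, 0], [0, 0, 10]]
    - [[9, -1, 0], [0, 0, 10]]

```text
clock: 13.8
tool_pos: [0.6443, 0.0244, 0.0263]
eef_rot: [-3.141, 0.001, 1.43]
ft_force: [-1.4, -4.1, 0.7]
gripper_width: -0.0001
finger_force: 2.3
```

>>> send_rows:
  deltas:
    - [[0, 2, 0], [0, 0, 0]]
    - [[0.2, 4, 0], [0, 0, 0]]
    - [[0.3, 6, 0], [0, 0, 0]]
    - [[0.4, 8, 0], [0, 0, 0]]
    - [[0.5, 10, 0], [0, 0, 0]]
    - [[0.6, 12, 0], [0, 0, 0]]
    - [[0.7, 14, 0], [0, 0, 0]]
    - [[0.8, 16, 0], [0, 0, 0]]
    - [[1, 18, 0], [0, 0, 0]]
    - [[1.1, 20, 0], [0, 0, 0]]

```text
clock: 14.8
tool_pos: [0.6445, 0.0439, 0.0261]
eef_rot: [-3.139, 0.002, 1.43]
ft_force: [-6.2, -8.0, 3.6]
gripper_width: 0.0003
finger_force: 4.2
```

>>> send_rows:
  deltas:
    - [[0.1, 2.5, 0], [0, 0, 0]]
    - [[0.2, 5, 0], [0, 0, 0]]
    - [[0.4, 7.5, 0], [0, 0, 0]]
    - [[0.5, 10, 0], [0, 0, 0]]
    - [[0.6, 12.5, 0], [0, 0, 0]]
    - [[0.8, 15, 0], [0, 0, 0]]
    - [[0.9, 17.5, 0], [0, 0, 0]]
    - [[1, 20, 0], [0, 0, 0]]
    - [[1.2, 22.5, 0], [0, 0, 0]]
    - [[1.3, 25, 0], [0, 0, 0]]

```text
clock: 15.8
tool_pos: [0.6448, 0.0679, 0.026]
eef_rot: [-3.137, 0.004, 1.43]
ft_force: [-9.2, -11.2, 6.8]
gripper_width: 0.0001
finger_force: 6.1
```

>>> send_rows:
  deltas:
    - [[0.1, 2.5, 0], [0, 0, 0]]
    - [[0.2, 5, 0], [0, 0, 0]]
    - [[0.4, 7.5, 0], [0, 0, 0]]
    - [[0.5, 10, 0], [0, 0, 0]]
    - [[0.6, 12.5, 0], [0, 0, 0]]
    - [[0.8, 15, 0], [0, 0, 0]]
    - [[0.9, 17.5, 0], [0, 0, 0]]
    - [[1, 20, 0], [0, 0, 0]]
    - [[1.2, 22.5, 0], [0, 0, 0]]
    - [[1.3, 25, 0], [0, 0, 0]]

```text
clock: 16.8
tool_pos: [0.6447, 0.0915, 0.0259]
eef_rot: [-3.134, 0.006, 1.43]
ft_force: [-13.9, -16.2, 9.6]
gripper_width: -0.0003
finger_force: 8.7
```

```bash
python3 - <<'E'
from h import *
a=ctrl.snapshot("top")[110:260,105:365];b=ctrl.snapshot("side")[120:300,140:360]
cv2.imwrite("pics/c5.png",np.vstack([cv2.resize(a,(520,300)),cv2.resize(b,(520,300))]))
E
```

```text
(no output)
```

View pics/c5.png

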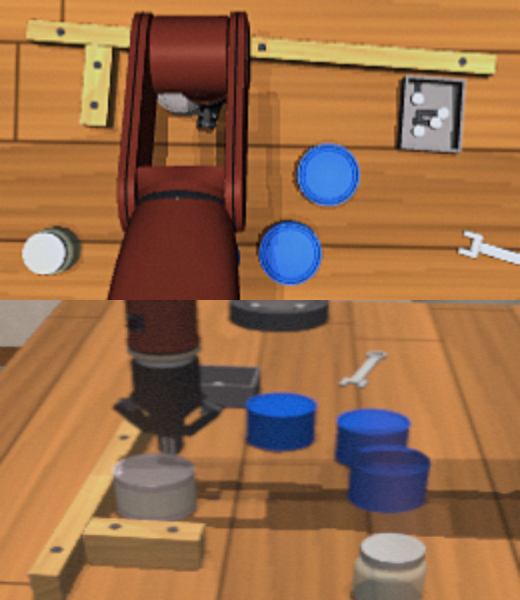

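The tin is sliding along the board (lid crop ≈ (155,473)), but the force has climbed to ~14/16 N: the tin rolls on the board, and the finger's friction wedges it in. I'll release at once and switch to a two-finger cradle, opened to 50 mm and square to the board, so it can't roll and the board load stays controllable.

>>> send_rows:
  deltas:
    - [[-3, -3, 0], [0, 0, 0]]
    - [[-4, -12, 0], [0, 0, 0]]
    - [[0, -22, 0], [0, 0, 0]]
    - [[4, -27, 0], [0, 0, 3]]
    - [[5, -27, 0], [0, 0, 5]]
    - [[5, -27, 0], [0, 0, 5]]
    - [[5, -27, 0], [0, 0, 5]]
    - [[5, -27, 0], [0, 0, 5]]
    - [[5, -27, 0], [0, 0, 5]]
    - [[5, -27, 0], [0, 0, 5]]

```text
clock: 17.9
tool_pos: [0.6532, 0.0682, 0.0262]
eef_rot: [3.142, -0.0, 1.517]
ft_force: [1.0, -0.1, -0.3]
gripper_width: 0.0002
finger_force: 0.0
```

>>> send_rows:
  deltas:
    - [[0, 0, -1], [0, 0, 0]]
    - [[0, 0, -2], [0, 0, 0]]
    - [[0, 0, -3], [0, 0, 0]]
    - [[0, 0, -3], [0, 0, 0]]
    - [[0, 0, -3], [0, 0, 0]]
    - [[0, 0, -3], [0, 0, 0]]
    - [[0, 0, -3], [0, 0, 0]]
    - [[0, 0, -3], [0, 0, 0]]
    - [[0, 0, -3], [0, 0, 0]]
    - [[0, 0, -3], [0, 0, 0]]
  fingers: 50

```text
clock: 18.9
tool_pos: [0.6532, 0.068, 0.0232]
eef_rot: [-3.142, -0.0, 1.517]
ft_force: [0.1, -0.4, -0.6]
gripper_width: 0.0499
finger_force: 0.0
```

```bash
python3 - <<'E'
from h import *
s=ctrl.sense();print(s["tool_pos"],s["ft_force"])
a=ctrl.snapshot("top")[110:210,125:285];b=ctrl.snapshot("side")[150:290,140:300]
cv2.imwrite("pics/c6.png",np.hstack([cv2.resize(a,(400,300)),cv2.resize(b,(400,350))[:300]]))
E
```

```text
[0.65318251 0.06803642 0.02319807] [ 0.1278713  -0.43111937 -0.63251141]
```

View pics/c6.png

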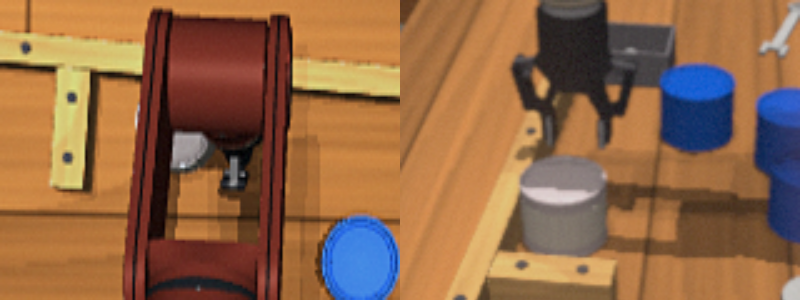

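The two fingers straddle the tin's axis behind it (side crop: fingers (548,130) and (603,130), lid (563,180)), and the tin still stands against the board. Advance the cradle.

>>> send_rows:
  deltas:
    - [[0.3, 5, 0], [0, 0, 0]]
    - [[0.6, 10, 0], [0, 0, 0]]
    - [[1, 15, 0], [0, 0, 0]]
    - [[1.2, 19, 0], [0, 0, 0]]
    - [[1.4, 22, 0], [0, 0, 0]]
    - [[1.6, 25, 0], [0, 0, 0]]
    - [[1.8, 27, 0], [0, 0, 0]]
    - [[1.9, 29, 0], [0, 0, 0]]
    - [[2, 31, 0], [0, 0, 0]]
    - [[2.1, 33, 0], [0, 0, 0]]

```text
clock: 20.0
tool_pos: [0.6554, 0.1, 0.0233]
eef_rot: [3.142, 0.002, 1.517]
ft_force: [0.7, -3.7, 0.5]
gripper_width: 0.0497
finger_force: 1.7
```

>>> send_rows:
  deltas:
    - [[0.1, 1, 0], [0, 0, 0]]
    - [[0.1, 2, 0], [0, 0, 0]]
    - [[0.2, 3, 0], [0, 0, 0]]
    - [[0.2, 4, 0], [0, 0, 0]]
    - [[0.3, 5, 0], [0, 0, 0]]
    - [[0.3, 6, 0], [0, 0, 0]]
    - [[0.4, 7, 0], [0, 0, 0]]
    - [[0.4, 8, 0], [0, 0, 0]]
    - [[0.5, 9, 0], [0, 0, 0]]
    - [[0.5, 10, 0], [0, 0, 0]]

```text
clock: 21.0
tool_pos: [0.6558, 0.1111, 0.0232]
eef_rot: [-3.141, 0.0, 1.518]
ft_force: [-0.1, -4.2, 0.8]
gripper_width: 0.0502
finger_force: 1.7
```

>>> send_rows:
  deltas:
    - [[0.4, 1, 0], [0, 0, 0]]
    - [[0.7, 2, 0], [0, 0, 0]]
    - [[1, 3, 0], [0, 0, 0]]
    - [[1.2, 4, 0], [0, 0, 0]]
    - [[1.4, 5, 0], [0, 0, 0]]
    - [[1.5, 6, 0], [0, 0, 0]]
    - [[1.5, 7, 0], [0, 0, 0]]
    - [[1.6, 8, 0], [0, 0, 0]]
    - [[1.6, 9, 0], [0, 0, 0]]
    - [[1.7, 10, 0], [0, 0, 0]]

```text
clock: 22.0
tool_pos: [0.6571, 0.1207, 0.0231]
eef_rot: [-3.141, 0.001, 1.517]
ft_force: [-2.3, -5.8, 2.9]
gripper_width: 0.0501
finger_force: 2.7
```

>>> send_rows:
  deltas:
    - [[0.1, 1.5, 0], [0, 0, 0]]
    - [[0.2, 3, 0], [0, 0, 0]]
    - [[0.3, 4.5, 0], [0, 0, 0]]
    - [[0.3, 6, 0], [0, 0, 0]]
    - [[0.4, 7.5, 0], [0, 0, 0]]
    - [[0.5, 9, 0], [0, 0, 0]]
    - [[0.6, 10.5, 0], [0, 0, 0]]
    - [[0.7, 12, 0], [0, 0, 0]]
    - [[0.7, 13.5, 0], [0, 0, 0]]
    - [[0.8, 15, 0], [0, 0, 0]]

```text
clock: 23.0
tool_pos: [0.658, 0.1357, 0.0231]
eef_rot: [-3.141, 0.001, 1.517]
ft_force: [-1.9, -5.6, 1.6]
gripper_width: 0.0501
finger_force: 2.7
```

>>> send_rows:
  deltas:
    - [[0, 1, 0], [0, 0, 0]]
    - [[0.1, 2, 0], [0, 0, 0]]
    - [[0.1, 3, 0], [0, 0, 0]]
    - [[0.2, 4, 0], [0, 0, 0]]
    - [[0.3, 5, 0], [0, 0, 0]]
    - [[0.3, 6, 0], [0, 0, 0]]
    - [[0.4, 7, 0], [0, 0, 0]]
    - [[0.5, 8, 0], [0, 0, 0]]
    - [[0.5, 9, 0], [0, 0, 0]]
    - [[0.5, 10, 0], [0, 0, 0]]

```text
clock: 24.0
tool_pos: [0.6584, 0.1457, 0.0231]
eef_rot: [-3.141, 0.001, 1.517]
ft_force: [-2.4, -6.1, 1.8]
gripper_width: 0.0499
finger_force: 2.6
```

>>> send_rows:
  deltas:
    - [[0, 0.7, 0], [0, 0, 0]]
    - [[0.1, 1.4, 0], [0, 0, 0]]
    - [[0.1, 2.1, 0], [0, 0, 0]]
    - [[0.1, 2.8, 0], [0, 0, 0]]
    - [[0.2, 3.4, 0], [0, 0, 0]]
    - [[0.2, 4, 0], [0, 0, 0]]
    - [[0.2, 4.5, 0], [0, 0, 0]]
    - [[0.3, 5, 0], [0, 0, 0]]
    - [[0.3, 5.5, 0], [0, 0, 0]]
    - [[0.3, 6, 0], [0, 0, 0]]

```text
clock: 25.0
tool_pos: [0.6588, 0.1517, 0.0231]
eef_rot: [-3.141, 0.001, 1.517]
ft_force: [-3.1, -5.6, 1.9]
gripper_width: 0.05
finger_force: 2.5
```

>>> send_rows:
  deltas:
    - [[0, 0.3, 0], [0, 0, 0]]
    - [[0, 0.6, 0], [0, 0, 0]]
    - [[0, 0.9, 0], [0, 0, 0]]
    - [[0.1, 1.2, 0], [0, 0, 0]]
    - [[0.1, 1.5, 0], [0, 0, 0]]
    - [[0.1, 1.8, 0], [0, 0, 0]]
    - [[0.1, 2.1, 0], [0, 0, 0]]
    - [[0.1, 2.4, 0], [0, 0, 0]]
    - [[0.1, 2.7, 0], [0, 0, 0]]
    - [[0.1, 3, 0], [0, 0, 0]]

```text
clock: 26.0
tool_pos: [0.6589, 0.1548, 0.0231]
eef_rot: [-3.141, 0.0, 1.517]
ft_force: [-1.0, -4.3, 1.6]
gripper_width: 0.0506
finger_force: 2.5
```

>>> send_rows:
  deltas:
    - [[0.1, 0.2, 0], [0, 0, 0]]
    - [[0.2, 0.4, 0], [0, 0, 0]]
    - [[0.3, 0.6, 0], [0, 0, 0]]
    - [[0.4, 0.8, 0], [0, 0, 0]]
    - [[0.5, 1, 0], [0, 0, 0]]
    - [[0.5, 1.2, 0], [0, 0, 0]]
    - [[0.5, 1.4, 0], [0, 0, 0]]
    - [[0.5, 1.6, 0], [0, 0, 0]]
    - [[0.5, 1.8, 0], [0, 0, 0]]
    - [[0.5, 2, 0], [0, 0, 0]]

```text
clock: 27.0
tool_pos: [0.6591, 0.1565, 0.023]
eef_rot: [-3.14, 0.001, 1.517]
ft_force: [-3.6, -6.2, 1.8]
gripper_width: 0.0498
finger_force: 3.0
```

>>> send_rows:
  deltas:
    - [[0, 0.2, 0], [0, 0, 0]]
    - [[0, 0.4, 0], [0, 0, 0]]
    - [[0, 0.6, 0], [0, 0, 0]]
    - [[0, 0.8, 0], [0, 0, 0]]
    - [[0.1, 1, 0], [0, 0, 0]]
    - [[0.1, 1.2, 0], [0, 0, 0]]
    - [[0.1, 1.4, 0], [0, 0, 0]]
    - [[0.1, 1.6, 0], [0, 0, 0]]
    - [[0.1, 1.8, 0], [0, 0, 0]]
    - [[0.1, 2, 0], [0, 0, 0]]

```text
clock: 28.0
tool_pos: [0.6592, 0.1585, 0.0231]
eef_rot: [-3.14, 0.001, 1.517]
ft_force: [-2.2, -5.8, 1.7]
gripper_width: 0.0498
finger_force: 3.1
```

Still sliding (along ≈ 6 N). Continue in 1.5–2 mm steps.

>>> send_rows:
  deltas:
    - [[0, 0.2, 0], [0, 0, 0]]
    - [[0, 0.4, 0], [0, 0, 0]]
    - [[0, 0.6, 0], [0, 0, 0]]
    - [[0, 0.8, 0], [0, 0, 0]]
    - [[0.1, 1, 0], [0, 0, 0]]
    - [[0.1, 1.2, 0], [0, 0, 0]]
    - [[0.1, 1.4, 0], [0, 0, 0]]
    - [[0.1, 1.6, 0], [0, 0, 0]]
    - [[0.1, 1.8, 0], [0, 0, 0]]
    - [[0.1, 2, 0], [0, 0, 0]]

```text
clock: 29.0
tool_pos: [0.6593, 0.1595, 0.0231]
eef_rot: [-3.14, 0.002, 1.517]
ft_force: [-2.6, -8.6, 2.8]
gripper_width: 0.0499
finger_force: 4.4
```

Contact with the end block: lag of 1 mm and rising force. Press gently.

>>> send_rows:
  deltas:
    - [[0, 0.2, 0], [0, 0, 0]]
    - [[0, 0.4, 0], [0, 0, 0]]
    - [[0, 0.6, 0], [0, 0, 0]]
    - [[0, 0.8, 0], [0, 0, 0]]
    - [[0, 1, 0], [0, 0, 0]]
    - [[0, 1.1, 0], [0, 0, 0]]
    - [[0, 1.1, 0], [0, 0, 0]]
    - [[0, 1.1, 0], [0, 0, 0]]
    - [[0, 1.1, 0], [0, 0, 0]]
    - [[0, 1.1, 0], [0, 0, 0]]

```text
clock: 30.0
tool_pos: [0.6593, 0.1597, 0.0231]
eef_rot: [-3.14, 0.003, 1.517]
ft_force: [-3.6, -12.0, 3.3]
gripper_width: 0.05
finger_force: 5.4
```

>>> send_rows:
  deltas:
    - [[0, 0.2, 0], [0, 0, 0]]
    - [[0, 0.3, 0], [0, 0, 0]]
    - [[0, 0.4, 0], [0, 0, 0]]
    - [[0, 0.4, 0], [0, 0, 0]]
    - [[0, 0.4, 0], [0, 0, 0]]
    - [[0, 0.4, 0], [0, 0, 0]]
    - [[0, 0.4, 0], [0, 0, 0]]
    - [[0, 0.4, 0], [0, 0, 0]]
    - [[0, 0.4, 0], [0, 0, 0]]
    - [[0, 0.4, 0], [0, 0, 0]]

```text
clock: 31.0
tool_pos: [0.6593, 0.1597, 0.0231]
eef_rot: [-3.14, 0.004, 1.517]
ft_force: [-3.6, -12.4, 3.7]
gripper_width: 0.05
finger_force: 5.9
```

Pressed at ~12.6 N (≈ 6.5–7 N beyond friction), held for a second. Withdraw straight back, lift, move clear.

>>> send_rows:
  deltas:
    - [[0, -1, 0], [0, 0, 0]]
    - [[-0.1, -3, 0], [0, 0, 0]]
    - [[-0.5, -8, 0], [0, 0, 0]]
    - [[-1, -18, 0], [0, 0, 0]]
    - [[-2, -35, 0], [0, 0, 0]]
    - [[-3, -50, 5], [0, 0, 0]]
    - [[-3, -55, 30], [0, 0, 0]]
    - [[-3, -55, 70], [0, 0, 0]]
    - [[-3, -55, 115], [0, 0, 0]]
    - [[-3, -55, 160], [0, 0, 0]]

```text
clock: 32.0
tool_pos: [0.6566, 0.1061, 0.1849]
eef_rot: [-3.141, -0.0, 1.516]
ft_force: [1.3, 0.3, -0.5]
gripper_width: 0.05
finger_force: 0.0
```

>>> send_rows:
  deltas:
    - [[-10, -30, 10], [0, 0, 0]]
    - [[-30, -70, 20], [0, 0, 0]]
    - [[-50, -110, 20], [0, 0, 0]]
    - [[-70, -150, 20], [0, 0, 0]]
    - [[-90, -190, 20], [0, 0, 0]]
    - [[-105, -225, 20], [0, 0, 0]]
    - [[-115, -250, 20], [0, 0, 0]]
    - [[-120, -260, 20], [0, 0, 0]]
    - [[-120, -260, 20], [0, 0, 0]]
    - [[-120, -260, 20], [0, 0, 0]]

```text
clock: 33.0
tool_pos: [0.5371, -0.1521, 0.2034]
eef_rot: [3.141, -0.001, 1.517]
ft_force: [-0.4, 0.1, -0.8]
gripper_width: 0.05
finger_force: 0.0
```

```bash
python3 - <<'E'
from h import *
tin()
a=ctrl.snapshot("top")[100:260,105:365];b=ctrl.snapshot("side")[150:290,140:300]
cv2.imwrite("pics/c7.png",np.hstack([cv2.resize(a,(480,300)),cv2.resize(b,(320,280))[:300] if 0 else cv2.resize(b,(320,300))]))
E
```

```text
tin [0.6616 0.2068] cost 4.153979691132791e-05 88 area 786 gap to board mm -0.4386907074194618 to block -0.46634093555994216
33.1 [ 0.5374 -0.1514  0.2032] [-0.39  0.1  -0.01]
```

View pics/c7.png

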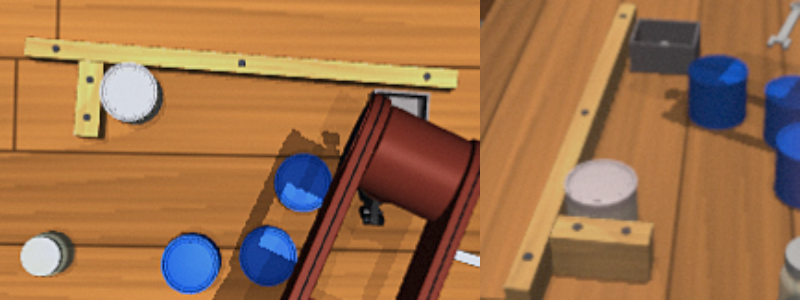

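The tin stands in the corner against both the board and the block (top crop (130,92); both gaps measure zero within error). The bystanders are where they were. Handing in.

```bash
python3 -c "
from plant import ctrl;print(ctrl.hand_in())"
```

```text
the job is handed in; nothing more can be done
None
```

The tin is handed in standing in the corner, touching both the backboard and the end block, after a press of about 6.5–7 N on the block; but for a moment mid-slide I estimate the load on the backboard reached about 13 N, over the 12 N dent limit, though no dent shows in the pictures.

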